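Lay a sawn stone blank flat on the bench gauge and close the slide on it

ROBOT

A 6-joint arm with a two-finger parallel gripper is mounted at the origin on a cart in front of the work surface, level with it; the furniture and walls round the work are solid. World frame = base frame: x ahead of the robot, y to its left, z up, the work surface at z = 0. Lengths are in m, angles in rad, forces in N, time in s.
With the tool pointing down it reaches from about 0.35 to 0.775 m from the base axis. Payload 5.5 kg.
Tool frame: the origin (TCP) lies midway between the tips of the shut fingers; the grasp point (between the pads) lies 19 mm behind it; z points along the fingers, y is the line along which they close (so a half turn about z gives the same grasp; the last joint's range is limited). The gripper opens to 85 mm and grips with 20 to 120 N. Pads are 22 mm wide; open, the fingers measure 114 mm over their backs; the gripper's body (76 mm by 85 mm) begins 54 mm behind the grasp point. The pads swing forward as they close: fully open they stand 13 mm farther back than shut.
Start: joints at [1.073, 0.313, 0.046, 1.304, 0, 1.431], TCP at [0.201, 0.539, 0.231] pointing down, gripper open.
Joint ranges: [-2.76, 2.76], [-0.86, 1.69], [-1.03, 1.26], [-2.2, 2.34], [-1.47, 1.5], [-3.14, 3.14]. Speed limits (rad/s): [2.57, 2.57, 3.14, 3.14, 3.14, 3.14].

INTERFACE

Orientations are given as a unit quaternion [w, x, y, z].
In Python, from plant import arm gives the robot as it stands.
- The arm moves only by the shell command python3 -m pendant [OPENING] [FORCE], which reads ROWS from standard input. ROWS is one flat JSON list of numbers that holds 1 to 20 rows one after another, with no inner brackets; each row has 6 numbers: dx, dy, dz in a scale on which 1.0 is 750 mm, then a rotation vector rx, ry, rz in a scale on which 1.0 is pi/2 rad; each row is the pose to reach, as a shift and turn from the pose commanded when the command began, along the tool's axes at that moment; what a row does not reach only later rows make up. A row lasts 1/10 s, in which the tool goes at most 0.05 m and 0.15 rad, less where a joint would pass 70% of its speed; a pose out of reach is approached as far as the arm can. OPENING is the finger opening in m, set as the command begins (- or left out keeps the last). The fingers move at their own pace and stop on an object; FORCE is the grip in N (left out, the last holds). Time passes only in rows, so rows that do not move let the fingers close. It prints the time, the measured TCP pose, the force, the opening and the grip force at its end. Input that does not fit is refused with a message, and nothing moves.
- arm.state(): the state, without advancing time (a new reading comes with each control period).
- arm.read_camera(name): name is "scene" or "top"; returns a dict with "color" (420x560x3 uint8, red, green, blue), "z_map" (420x560 float32, m along the optical axis (not along the pixel's ray), 0 where there is no reading), "K" (3x3 intrinsics, pixels), "R" (3x3) and "t" (3): a world point X has camera coordinates R X + t. Camera axes: x right, y down, z forward; pixel columns grow to the right and rows downward; lengths in m; the calibration is good to about 2 mm. A picture is of the moment at which its call begins.
- arm.hand_in(): hands the job in; it is judged then, once.
The state is a dict: "time_s": time; "joints": joint angles; "joint_vel": joint speeds; "joint_torque": joint torques, N m; "tcp_pos": TCP position; "eef_rot": TCP orientation; "contact_force": force on the tool from outside, world axes, zero at the start; "torque": the same for the moment, N m; "gripper_width": finger opening in m; "grip_force": force on a finger pad.
Only numpy, scipy, OpenCV 4.12 (cv2) and the standard library are available. Lean on these libraries where they do the work, as an engineer would, in place of code of your own. Each camera call takes 0.05 s, during which the arm holds its last target. There are 200 camera calls.

TASK

The sawn stone blank has been left standing on its narrow long edge on the bed of the bench gauge: before you bring the slide in, tip it over with a light push so that it lies flat on the bed between the anvil and the jaw. Then bring the slide in by its tab until the blank is held square between the jaw and the sprung anvil and the dial's pointer stands on the wide middle mark, never forcing it to the far end of its swing; leave the slide standing there, and do not disturb the other things on the bench.

Things in the scene. Friction and masses are not known exactly. Their poses are not given: they have to be found in the camera images.
- gauge: Bench gauge fixed to the worktop: grey bed 320 x 80 mm, flat top 30 mm above the worktop. Origin on the worktop (z = 0) under the face of the sprung anvil at rest, on the bed's centre line. x runs along the bed from anvil to slide (mostly to the robot's left), y across (mostly towards the robot), z up. The bed reaches from x = -78 to +242 mm.
- anvil_rest (a point): Middle of the sprung anvil's face as it stands at rest. The anvil is a steel plate 50 mm wide (y), 19 mm high above the bed; it gives 8 mm towards gauge -x, 1 N per mm. Behind it, from gauge x = -22 mm back, are the head casting, 26 mm above the bed, and on it a tilted round dial 62 mm wide (x = -78 to -16 mm, top about 72 mm above the bed).
- slide (a joint): How far the slide has been brought in, m: 0 fully open, grows towards the anvil, 0.165 at most. The jaw face stands at gauge x = 0.195 minus this. Stiff drag of about 8 N; stays where it is left.
- jaw_face (a point): Middle of the slide's jaw face, on the bed's centre line. The jaw is 64 mm wide (y) and 23 mm high above the bed; jaw and saddle reach 37 mm behind this face, the saddle is 95 mm wide. To the left of the gauge the polisher's splash guard stands 0.29 m high, from world x = 0.53 m on and y = -0.02 to 0.31 m: keep the gripper clear of it.
- tab_top (a point): Middle of the top of the slide's finger tab: an upright dark steel block 14 mm thick along gauge x, 40 mm wide (y), 36 mm high; its top is 89 mm above the worktop, the saddle's top at its foot 53 mm. It stands 22 mm behind the jaw face. Gripped across its 14 mm, it moves the slide either way.
- pointer (a joint): Swing of the dial's pointer, rad: 0 at rest, 0.6 on the wide middle mark, 1.2 at the far end with the anvil pressed right home. The anvil drives it, 0.15 rad per mm: the middle mark means 4 mm and 4 N. The narrow marks are 0.2 rad apart.
- pointer_tip (a point): The tip of the thin black pointer, on the dial's face above the gauge's head.
- blank: Sawn stone blank, 18 mm thick, 93 long, 56 wide, straight long sides, one half-round end; 0.24 kg. Origin at its middle; x through the thickness, y to the round end, z across the width. At first it stands on a long edge (z up, x about along gauge x), top 86 mm above the worktop. Pushed at its top along x it tips after about 18 mm and needs 60 mm of bed to fall on. Flat, its middle is at z = 39 mm.
- wax_bar_green: Green bar of polishing compound, 34 x 88 x 28 mm, origin under its middle, long along its y: stands by, not to be disturbed.
- bob: Felt bob on a pin, 21 x 62 x 21 mm, origin under its middle, long along its y: stands by, not to be disturbed.
- dop_stick_1: Wooden dop stick with a stone nub on the end, 13 x 140 x 13 mm, origin under its middle, long along its y: stands by, not to be disturbed.
Things that resemble listed ones, but are neither listed nor needed, are in the scene too. Of the things like the blank, leave any that is orange; of the rest the larger one is meant.

How it is judged:
By the outcome, as a careful person would: the job done as asked, in the order asked, and still so for the second after the job is handed in, with the robot touching nothing.
It also fails if it takes over 58 s, if anything falls off the work surface, if the arm or the gripper's body presses on something with over 40 N, if the wrist force passes 120 N, or if a joint passes its speed limit or range.

## Working session

There is one attempt and no reset: what is moved stays moved. The work goes in short steps, Python scripts to look and compute and a shell command to move; the robot and the scene stay as the last step left them, time stands still between calls to the robot, and variables do not carry over. Pictures are saved under pics/ and viewed, at most 10 in all, crops included, and the job is handed in when it is done.

```bash
ls; mkdir -p pics
python3 - <<'E'
from plant import arm
import cv2,numpy as np
for n in("scene","top"):
    c=arm.read_camera(n); np.savez(f"{n}0.npz",**c); cv2.imwrite(f"pics/{n}0.png",c["color"][:,:,::-1])
    print(n,c["K"].tolist(),(-c["R"].T@c["t"]).round(3),c["R"].round(3).tolist())
s=arm.state(); print(s)
E
```

```text
pics
scene [[418.611761298132, 0.0, 279.09171796670927], [0.0, 418.611761298132, 207.1278521588158], [0.0, 0.0, 1.0]] [-0.06   0.074  0.641] [[-0.433, -0.902, -0.003], [-0.587, 0.284, -0.758], [0.684, -0.326, -0.652]]
top [[544.6351641850222, 0.0, 287.8925714946932], [0.0, 544.6351641850222, 208.41350214100302], [0.0, 0.0, 1.0]] [ 0.452 -0.204  1.086] [[-0.015, -1.0, -0.021], [-0.999, 0.015, -0.031], [0.032, 0.02, -0.999]]
{'time_s': 0.1, 'joints': array([ 1.07341202e+00,  3.13939950e-01,  4.50757929e-02,  1.30361365e+00,
       -1.33387963e-06,  1.43120544e+00]), 'joint_vel': array([-0.00140422, -0.00150344,  0.00260513, -0.0003805 , -0.00120508,
        0.00016393]), 'joint_torque': array([ 1.97893307e-03, -4.81726277e+01,  2.99244153e+01,  1.27064230e-02,
       -7.58307874e-05, -1.52076291e-05]), 'tcp_pos': array([0.20114809, 0.53816812, 0.23048285]), 'eef_rot': array([-2.62627353e-04,  1.77943934e-01,  9.84040268e-01, -7.98666137e-04]), 'contact_force': array([0.14335511, 0.24110233, 0.62486288]), 'torque': array([0.00214783, 0.05665608, 0.02982663]), 'grip_force': 0.0, 'gripper_width': 0.08528777605463818}
```

View pics/scene0.png

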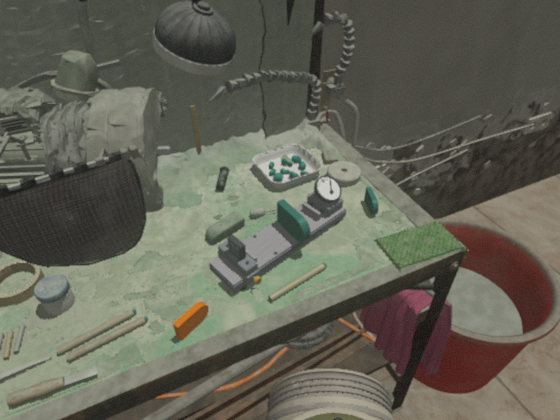

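View pics/top0.png

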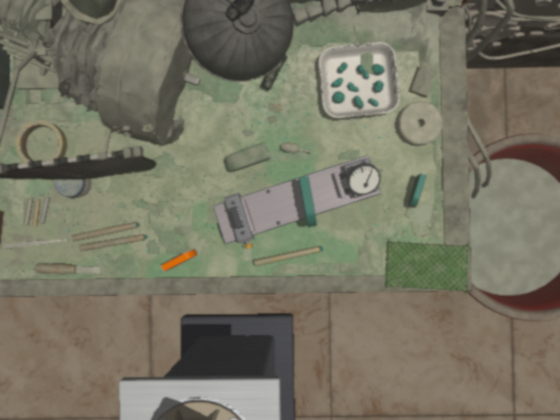

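The gauge lies from (218,225) to (380,175) in the top view, with the slide at its left (235,215). The teal blank stands at (307,200). A smaller teal thing stands at (416,190), an orange one lies at (180,260), and the green bar is at (247,157).

```bash
cat > h.py <<'E'
import numpy as np,cv2
def cloud(c):
    h,w=c["z_map"].shape; v,u=np.mgrid[:h,:w]; z=c["z_map"]; K=c["K"]
    P=np.stack([(u-K[0,2])/K[0,0]*z,(v-K[1,2])/K[1,1]*z,z],-1)
    return (P-c["t"])@c["R"]
def ray(c,u,v,h):
    K=c["K"]; d=c["R"].T@np.array([(u-K[0,2])/K[0,0],(v-K[1,2])/K[1,1],1]); o=-c["R"].T@c["t"]
    return o+d*(h-o[2])/d[2]
def proj(c,X):
    p=c["K"]@(c["R"]@np.asarray(X)+c["t"]); return p[:2]/p[2]
E
python3 - <<'E'
from h import *
for n in("top","scene"):
    c=dict(np.load(n+"0.npz")); P=cloud(c); H=cv2.cvtColor(c["color"],cv2.COLOR_RGB2HSV)
    ok=(c["z_map"]>0)
    box=ok&(P[...,0]>.3)&(P[...,0]<.65)&(P[...,1]>-.42)&(P[...,1]<0)
    z=P[...,2]
    print(n,"table z",np.median(z[box&(abs(z)<.01)]))
    m=box&(abs(z-.03)<.006); m=cv2.morphologyEx(m.astype(np.uint8),cv2.MORPH_OPEN,np.ones((3,3)))
    k,l,st,_=cv2.connectedComponentsWithStats(m)
    for i in range(1,k):
        if st[i,4]>80:
            q=P[l==i]; print("bedpart",st[i,4],np.round(q.mean(0),4),cv2.minAreaRect(q[:,:2].astype(np.float32)*1000))
    t=(H[...,0]>75)&(H[...,0]<98)&(H[...,1]>110)&box
    k,l,st,ce=cv2.connectedComponentsWithStats(t.astype(np.uint8))
    for i in range(1,k):
        if st[i,4]>40:
            q=P[l==i]; q2=q[q[:,2]>q[:,2].max()-.008]
            print("teal",st[i],ce[i].round(1),np.round(q.mean(0),4),"zmax",np.percentile(q[:,2],98).round(4),len(q2),q2.mean(0).round(4),cv2.minAreaRect(q2[:,:2].astype(np.float32)*1000))
    m=box&(z>.078)&(z<.098)&~t; 
    k,l,st,ce=cv2.connectedComponentsWithStats(m.astype(np.uint8))
    for i in range(1,k):
        if st[i,4]>15:
            q=P[l==i]; print("high",st[i],q.mean(0).round(4),np.percentile(q[:,2],98).round(4),cv2.minAreaRect(q[:,:2].astype(np.float32)*1000))
    s=cv2.resize(c["color"][130:300,190:420] if n=="top" else c["color"][160:310,200:400],None,fx=3.4,fy=3.4,interpolation=cv2.INTER_CUBIC)
    cv2.imwrite(f"pics/{n}1.png",s[:,:,::-1])
E
```

```text
top table z 0.0014724424160320782
bedpart 652 [ 0.5888 -0.1063  0.0284] ((588.1378173828125, -103.66222381591797), (33.640872955322266, 81.65776824951172), 18.318782806396484)
bedpart 1314 [ 0.5198 -0.261   0.0306] ((526.625244140625, -274.5567932128906), (79.629638671875, 106.14622497558594), 17.542335510253906)
bedpart 2238 [ 0.4909 -0.1575  0.0307] ((490.6169738769531, -157.66680908203125), (80.03093719482422, 118.41400909423828), 17.004657745361328)
bedpart 502 [ 0.4594 -0.0584  0.0306] ((459.6772766113281, -57.9430046081543), (79.17451477050781, 25.464683532714844), 17.27231216430664)
high [347 164  34  29 583] [ 0.5386 -0.3221  0.0879] 0.0977 ((541.0281982421875, -321.45281982421875), (44.62787628173828, 60.82763671875), 18.758909225463867)
high [299 176  17  48 453] [ 0.5    -0.2192  0.0859] 0.0899 ((499.1861267089844, -219.31576538085938), (86.56867218017578, 18.043306350708008), 9.475218772888184)
high [229 207  14  22 183] [ 0.4688 -0.0874  0.0885] 0.0931 ((468.7847900390625, -86.82125091552734), (39.73844909667969, 15.403913497924805), 17.711854934692383)
scene table z 0.0
[... 364 characters left out ...]
1345214844), (81.25558471679688, 118.85508728027344), 17.70283317565918)
bedpart 674 [ 0.4495 -0.0684  0.0307] ((447.3100891113281, -70.37007141113281), (107.80885314941406, 50.55390930175781), 34.206275939941406)
high [314 176  28  24 404] [ 0.5351 -0.3233  0.0877] 0.0974 ((537.2166137695312, -323.0263366699219), (42.266929626464844, 62.8608283996582), 17.019126892089844)
high [277 199  32  30 330] [ 0.494  -0.2199  0.0854] 0.089 ((497.1387939453125, -221.49285888671875), (88.97599029541016, 20.35871124267578), 10.117445945739746)
high [228 235  18  18 182] [ 0.463  -0.0876  0.0875] 0.0919 ((465.91998291015625, -88.4861068725586), (41.40711212158203, 15.561258316040039), 17.755146026611328)
```

View pics/top1.png

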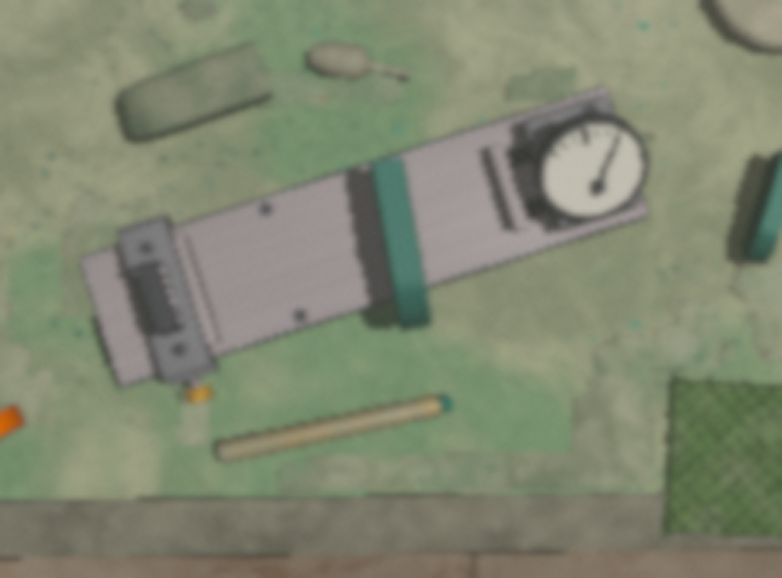

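The crop shows the bed's corners at (120,385), (83,255), (605,88) and (648,213). The tab is at (155,297), and the blank runs from (388,160) to (412,325), turned about 8° from square. I'll fix the gauge frame and check the blank's round end.

Run:
```python
from h import *
c=dict(np.load("top0.npz"))
for p in[(120,385),(83,255),(605,88),(648,213)]: print(ray(c,190+p[0]/3.4,130+p[1]/3.4,.03).round(4))
P=cloud(c);z=P[...,2];m=(abs(z-.03)<.005)&(P[...,0]>.42)&(P[...,0]<.62)&(P[...,1]>-.40)&(P[...,1]<-.03)
m=cv2.morphologyEx(m.astype(np.uint8),cv2.MORPH_OPEN,np.ones((3,3)));m[:, :]*=1
q=P[(m>0)]; 
# exclude wax bar by distance to bed axis
d0=np.array([-.299,.954]); o=np.array([.508,-.216]); e=np.array([-.954,-.299])
q=q[abs((q[:,:2]-o)@e)<.05]; r=cv2.minAreaRect(q[:,:2].astype(np.float32)*1000);print(r)
o=np.array([.5329,-.2945])
g=lambda a:(((a-o)@d0).round(4),((a-o)@e).round(4))
for n in("top","scene"):
    c=dict(np.load(n+"0.npz"));P=cloud(c).reshape(-1,3);G=np.stack([(P[:,:2]-o)@d0,(P[:,:2]-o)@e,P[:,2]],1)
    for a,b,nm in((.03,.15,"blank"),(.19,.25,"tab")):
        s=G[(G[:,0]>a)&(G[:,0]<b)&(abs(G[:,1])<.08)&(G[:,2]>.08)&(G[:,2]<.095)]
        r=cv2.minAreaRect(s[:,:2].astype(np.float32)*1000); print(n,nm,len(s),s.mean(0).round(4),s.min(0).round(4),s.max(0).round(4),r)
    s=G[(G[:,0]>.03)&(G[:,0]<.13)&(abs(G[:,1])<.08)&(G[:,2]>.036)&(G[:,2]<.095)]
    for h in np.arange(.036,.09,.009):
        w=s[(s[:,2]>=h)&(s[:,2]<h+.009)]
        if len(w): print(n,h.round(3),len(w),w[:,1].min().round(4),w[:,1].max().round(4),w[:,0].mean().round(4))
```

```text
[ 0.4195 -0.0602  0.03  ]
[ 0.4941 -0.0398  0.03  ]
[ 0.5849 -0.3395  0.03  ]
[ 0.513  -0.3626  0.03  ]
((502.4222412109375, -196.6019287109375), (79.68702697753906, 315.451904296875), 17.18511962890625)
top blank 446 [0.0816 0.0084 0.086 ] [ 0.0677 -0.0339  0.0803] [0.0954 0.0522 0.091 ] ((81.74375915527344, 9.278495788574219), (85.71587371826172, 18.005401611328125), 82.00159454345703)
top tab 180 [ 0.2169 -0.0009  0.0886] [ 0.2097 -0.0208  0.0801] [0.2251 0.0189 0.0936] ((217.29600524902344, -0.9300365447998047), (15.40017318725586, 39.72886276245117), 0.3098411560058594)
top 0.036 7 -0.0306 0.0314 0.0864
top 0.045 3 -0.0036 0.0384 0.092
top 0.054 6 -0.0245 0.0594 0.0891
top 0.063 17 -0.0141 0.0587 0.0884
top 0.072 44 -0.0245 0.0569 0.0885
top 0.081 428 -0.0339 0.0522 0.0815
scene blank 323 [0.0823 0.0135 0.086 ] [ 0.0658 -0.0308  0.0801] [0.0943 0.055  0.0899] ((80.22288513183594, 11.359737396240234), (87.08470916748047, 20.35379409790039), 82.7155532836914)
scene tab 169 [0.218  0.0047 0.0882] [ 0.2088 -0.0184  0.0802] [0.2244 0.023  0.0929] ((216.5642852783203, 2.3007774353027344), (15.55749225616455, 41.3971061706543), 0.3532722294330597)
scene 0.036 74 -0.0277 0.0557 0.0887
scene 0.045 93 -0.0277 0.0607 0.0891
scene 0.054 111 -0.0289 0.0625 0.0893
scene 0.063 122 -0.0306 0.0622 0.0886
scene 0.072 124 -0.0309 0.0604 0.0878
scene 0.081 310 -0.0308 0.055 0.0821
```

View pics/scene1.png

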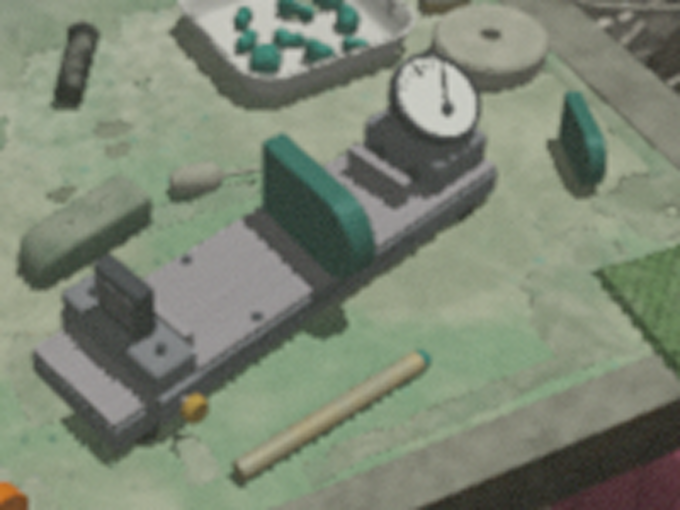

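The scene crop shows the blank upright with its round end towards the robot, around (350,250). The tab is at (125,290), with the yellow clamp knob beside it. The gauge frame agrees with the tab within 2 mm. I'll push the blank from the anvil side towards the jaw, where there is about 100 mm free.

```bash
cat >> h.py <<'E'
from scipy.spatial.transform import Rotation as Ro
O=np.array([.5329,-.2945,0]); GX=np.array([-.299,.954,0]); GY=np.array([-.954,-.299,0])
def W(x,y,z): return O+GX*x+GY*y+np.array([0,0,z])
def where(p): d=np.asarray(p)-O; return (d@GX).round(4),(d@GY).round(4),d[2].round(4)
def rot(s): q=s["eef_rot"]; return Ro.from_quat([q[1],q[2],q[3],q[0]])
def goal(s,x,y,z):
    R=rot(s); best=None
    for sg in(1,-1):
        Y=GX*sg; T=Ro.from_matrix(np.stack([np.cross(Y,[0,0,-1]),Y,[0,0,-1]],1)); v=(R.inv()*T).as_rotvec()
        print("shift",R.inv().apply(W(x,y,z)-s["tcp_pos"]).round(4),"turn",v.round(4))
E
python3 - <<'E'
from h import *
from plant import arm
s=arm.state(); print(rot(s).as_matrix().round(3).tolist()); goal(s,.045,.010,.2); goal(s,.045,.01,.078); print(W(.045,.01,.2))
E
```

```text
[[-0.937, 0.35, -0.001], [0.35, 0.937, -0.001], [0.0, -0.002, -1.0]]
shift [-0.5668 -0.6343  0.0314] turn [-0.0015 -0.0008 -0.6615]
shift [-0.5668 -0.6343  0.0314] turn [-1.0000e-03  2.0000e-03  2.4801e+00]
shift [-0.5669 -0.6341  0.1534] turn [-0.0015 -0.0008 -0.6615]
shift [-0.5669 -0.6341  0.1534] turn [-1.0000e-03  2.0000e-03  2.4801e+00]
[ 0.509905 -0.25456   0.2     ]
```

Units first: shifts go in shares of 750 mm and turns go in shares of pi/2 rad. So -0.634 m / 0.75 = -0.8453, -0.567 m / 0.75 = -0.756, -0.66 rad / 1.5708 = -0.4202.

```bash
T='';echo '[-0.3333, -0.3733, 0, 0, 0, -0.191, -0.3333, -0.3733, 0, 0, 0, -0.191, -0.3333, -0.3733, 0, 0, 0, -0.191, -0.3333, -0.3733, 0, 0, 0, -0.191, -0.3333, -0.3733, 0, 0, 0, -0.191, -0.3333, -0.3733, 0, 0, 0, -0.191, -0.3333, -0.3733, 0, 0, 0, -0.191, -0.3333, -0.3733, 0, 0, 0, -0.191, -0.756, -0.8453, 0, 0, 0, -0.4202, -0.756, -0.8453, 0, 0, 0, -0.4202, -0.756, -0.8453, 0, 0, 0, -0.4202, -0.756, -0.8453, 0, 0, 0, -0.4202, -0.756, -0.8453, 0, 0, 0, -0.4202, -0.756, -0.8453, 0, 0, 0, -0.4202, -0.756, -0.8453, 0, 0, 0, -0.4202, -0.756, -0.8453, 0, 0, 0, -0.4202, -0.756, -0.8453, 0, 0, 0, -0.4202, -0.756, -0.8453, 0, 0, 0, -0.4202, -0.756, -0.8453, 0, 0, 0, -0.4202]' | python3 -m pendant 0
python3 - <<'E'
from h import *
from plant import arm
s=arm.state(); print(where(s["tcp_pos"]),s["joints"].round(2)); goal(s,.045,.010,.078)
E
```

```text
time_s: 2.0
tcp_pos: [0.5117, -0.2592, 0.2293]
eef_rot: [-0.0, -0.148, 0.989, -0.0]
contact_force: [-0.7, 0.0, -0.8]
gripper_width: -0.0001
grip_force: 0.0
(np.float64(0.04), np.float64(0.0096), np.float64(0.2293)) [-0.61  0.31  0.04  1.3  -0.   -0.91]
shift [0.0003 0.0051 0.1513] turn [-0.0008 -0.0006 -0.0065]
shift [0.0003 0.0051 0.1513] turn [-1.0000e-03  1.2000e-03  3.1351e+00]
```

To row units: 0.15 m / 0.75 = 0.2, 0.13 m / 0.75 = 0.1733.

```bash
echo '[0, 0, 0.0667, 0, 0, 0, 0, 0, 0.1333, 0, 0, 0, 0, 0, 0.1733, 0, 0, 0, 0, 0, 0.2, 0, 0, 0, 0, 0, 0.2, 0, 0, 0, 0, 0, 0.2, 0, 0, 0]' | python3 -m pendant
python3 - <<'E'
from h import *
from plant import arm
s=arm.state(); print(where(s["tcp_pos"])); goal(s,.045,.010,.078)
c=arm.read_camera("scene");cv2.imwrite("pics/s2.png",cv2.resize(c["color"][120:310,190:440],None,fx=3,fy=3)[:,:,::-1])
E
```

```text
time_s: 2.6
tcp_pos: [0.5102, -0.2533, 0.0814]
eef_rot: [-0.0, -0.151, 0.989, 0.0]
contact_force: [-0.6, 0.4, 1.3]
gripper_width: -0.0002
grip_force: 0.0
(np.float64(0.0461), np.float64(0.0093), np.float64(0.0814))
shift [ 0.0007 -0.0011  0.0034] turn [ 0.0009 -0.0005 -0.0012]
shift [ 0.0007 -0.0011  0.0034] turn [-8.0000e-04 -1.4000e-03  3.1404e+00]
```

View pics/s2.png

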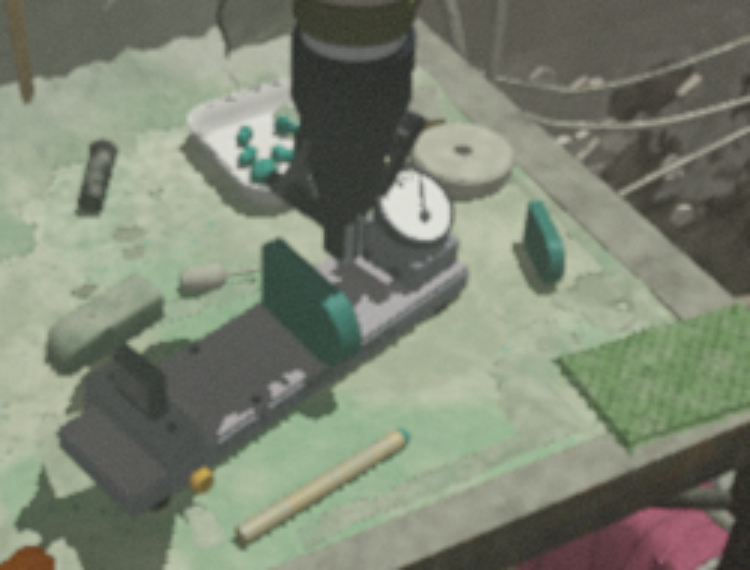

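The fingertips at (335,250) are just behind the blank, clear of the dial at (415,205). Pushing gently towards the jaw.

To row units: 0.027 m / 0.75 = 0.036, 0.012 m / 0.75 = 0.016.

```bash
echo '[0, 0.0053, 0.0027, 0, 0, 0, 0, 0.0107, 0.0027, 0, 0, 0, 0, 0.016, 0.0027, 0, 0, 0, 0, 0.02, 0.0027, 0, 0, 0, 0, 0.024, 0.0027, 0, 0, 0, 0, 0.028, 0.0027, 0, 0, 0, 0, 0.032, 0.0027, 0, 0, 0, 0, 0.036, 0.0027, 0, 0, 0, 0, 0.036, 0.0027, 0, 0, 0]' | python3 -m pendant
python3 - <<'E'
from h import *
from plant import arm
s=arm.state(); print(where(s["tcp_pos"]))
c=arm.read_camera("scene");P=cloud(c).reshape(-1,3);G=np.stack([(P-O)@GX,(P-O)@GY,P[:,2]],1)
s=G[(G[:,0]>.06)&(G[:,0]<.18)&(abs(G[:,1])<.08)&(G[:,2]>.036)&(G[:,2]<.1)]
for y0 in(-.025,.03,.045):
  for h in np.arange(.036,.095,.01):
    w=s[(s[:,2]>=h)&(s[:,2]<h+.01)&(abs(s[:,1]-y0)<.008)]
    if len(w): print(y0,h.round(3),len(w),w[:,0].min().round(4),w[:,0].max().round(4))
E
```

```text
time_s: 3.55
tcp_pos: [0.5039, -0.2291, 0.0811]
eef_rot: [0.002, -0.15, 0.989, -0.002]
contact_force: [-0.1, -2.2, 7.5]
gripper_width: -0.0001
grip_force: 4.3
(np.float64(0.0711), np.float64(0.0081), np.float64(0.0811))
-0.025 0.036 11 0.0836 0.0862
-0.025 0.046 7 0.0859 0.0876
-0.025 0.056 13 0.0861 0.0898
-0.025 0.066 11 0.0868 0.0902
-0.025 0.076 14 0.0844 0.092
-0.025 0.086 43 0.0735 0.0919
0.03 0.036 16 0.0909 0.0949
0.03 0.046 13 0.0928 0.0951
0.03 0.056 14 0.0939 0.0969
0.03 0.066 12 0.0956 0.0982
0.03 0.076 16 0.093 0.1006
0.03 0.086 54 0.0748 0.0998
0.045 0.036 14 0.0929 0.0957
0.045 0.046 14 0.0948 0.098
0.045 0.056 16 0.0955 0.0992
0.045 0.066 16 0.0975 0.1009
0.045 0.076 64 0.0841 0.1011
0.045 0.086 21 0.0829 0.0998
```

The upward force of 7.5 N says the fingertips are catching the top edge. I'll back off, go lower and push again.

To row units: -0.026 m / 0.75 = -0.0347, 0.012 m / 0.75 = 0.016.

```bash
echo '[0, -0.0133, 0, 0, 0, 0, 0, -0.0267, 0, 0, 0, 0, 0, -0.0347, 0, 0, 0, 0, 0, -0.0347, 0.008, 0, 0, 0, 0, -0.0347, 0.016, 0, 0, 0, 0, -0.0347, 0.016, 0, 0, 0, 0, -0.0347, 0.016, 0, 0, 0]' | python3 -m pendant
python3 - <<'E'
from h import *
from plant import arm
s=arm.state(); print(where(s["tcp_pos"]))
c=arm.read_camera("scene");cv2.imwrite("pics/s3.png",cv2.resize(c["color"][170:270,230:400],None,fx=4,fy=4)[:,:,::-1])
P=cloud(c).reshape(-1,3);G=np.stack([(P-O)@GX,(P-O)@GY,P[:,2]],1)
s=G[(G[:,0]>.065)&(G[:,0]<.18)&(abs(G[:,1])<.08)&(G[:,2]>.036)&(G[:,2]<.1)]
for y0 in(-.025,.03):
  for h in np.arange(.036,.095,.01):
    w=s[(s[:,2]>=h)&(s[:,2]<h+.01)&(abs(s[:,1]-y0)<.008)]
    if len(w): print(y0,h.round(3),len(w),w[:,0].min().round(4),w[:,0].max().round(4))
E
```

```text
time_s: 4.3
tcp_pos: [0.5096, -0.2522, 0.0666]
eef_rot: [-0.001, -0.151, 0.989, 0.001]
contact_force: [-0.8, 0.0, -0.8]
gripper_width: 0.0002
grip_force: 0.0
(np.float64(0.0473), np.float64(0.0096), np.float64(0.0666))
-0.025 0.036 7 0.083 0.0846
-0.025 0.046 12 0.0825 0.0852
-0.025 0.056 13 0.0829 0.0858
-0.025 0.066 18 0.0812 0.0855
-0.025 0.076 15 0.0699 0.0847
-0.025 0.086 34 0.0666 0.0838
0.03 0.036 17 0.0893 0.0931
0.03 0.046 16 0.0895 0.0941
0.03 0.056 18 0.0901 0.0932
0.03 0.066 19 0.09 0.0932
0.03 0.076 19 0.0835 0.093
0.03 0.086 48 0.0741 0.0923
```

View pics/s3.png

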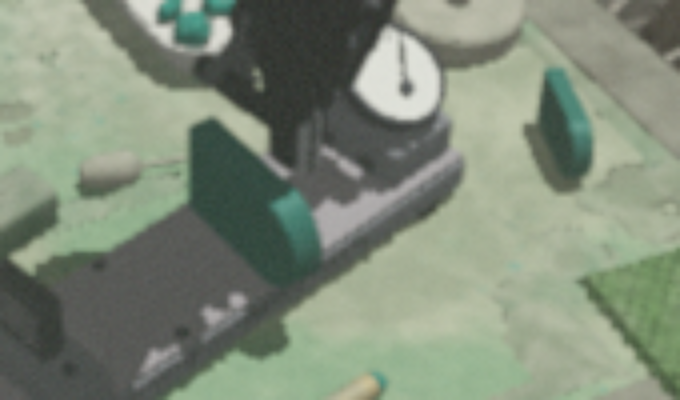

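It is upright and unchanged, standing from (205,130) to (300,265) in the crop. The tips are now about 19 mm below its top edge.

To row units: 0.03 m / 0.75 = 0.04, 0.027 m / 0.75 = 0.036.

```bash
echo '[0, 0.008, 0, 0, 0, 0, 0, 0.016, 0, 0, 0, 0, 0, 0.02, 0, 0, 0, 0, 0, 0.024, 0, 0, 0, 0, 0, 0.028, 0, 0, 0, 0, 0, 0.032, 0, 0, 0, 0, 0, 0.036, 0, 0, 0, 0, 0, 0.04, 0, 0, 0, 0, 0, 0.04, 0, 0, 0, 0]' | python3 -m pendant
cat > bl.py <<'E'
from h import *
from plant import arm
s=arm.state(); print(where(s["tcp_pos"]))
c=arm.read_camera("scene")
P=cloud(c).reshape(-1,3);G=np.stack([(P-O)@GX,(P-O)@GY,P[:,2]],1)
s=G[(G[:,0]>.065)&(G[:,0]<.18)&(abs(G[:,1])<.08)&(G[:,2]>.036)&(G[:,2]<.1)]
for y0 in(-.025,.03):
  for h in np.arange(.036,.095,.01):
    w=s[(s[:,2]>=h)&(s[:,2]<h+.01)&(abs(s[:,1]-y0)<.008)]
    if len(w): print(y0,h.round(3),len(w),w[:,0].min().round(4),w[:,0].max().round(4))
E
python3 bl.py
```

```text
time_s: 5.25
tcp_pos: [0.501, -0.2237, 0.0672]
eef_rot: [-0.0, -0.151, 0.989, 0.0]
contact_force: [-0.1, -0.1, -0.9]
gripper_width: 0.0001
grip_force: 0.0
(np.float64(0.0771), np.float64(0.0093), np.float64(0.0672))
-0.025 0.036 13 0.1391 0.1423
-0.025 0.046 144 0.0852 0.1426
0.03 0.036 21 0.1457 0.1489
0.03 0.046 163 0.0919 0.1486
0.03 0.066 3 0.0752 0.0832
0.03 0.076 15 0.0716 0.0841
0.03 0.086 11 0.0721 0.0841
```

The blank lies flat (top at 48 mm, x = 85 to 149 mm). Lifting and going over the tab.

To row units: 0.14 m / 0.75 = 0.1867, -0.12 m / 0.75 = -0.16.

```bash
echo '[0, 0, -0.0667, 0, 0, 0, 0, 0, -0.1333, 0, 0, 0, 0, 0.0667, -0.16, 0, 0, 0, -0.012, 0.1333, -0.16, 0, 0, 0, -0.012, 0.1867, -0.16, 0, 0, 0, -0.012, 0.1867, -0.16, 0, 0, 0, -0.012, 0.1867, -0.16, 0, 0, 0, -0.012, 0.1867, -0.16, 0, 0, 0]' | python3 -m pendant 0.05
python3 - <<'E'
from h import *
from plant import arm
s=arm.state(); print(where(s["tcp_pos"])); goal(s,.217,0,.062)
c=arm.read_camera("top");np.savez("top4.npz",**c);cv2.imwrite("pics/t4.png",cv2.resize(c["color"][130:300,190:420],None,fx=3.4,fy=3.4)[:,:,::-1])
P=cloud(c).reshape(-1,3);G=np.stack([(P-O)@GX,(P-O)@GY,P[:,2]],1)
s=G[(G[:,0]>.06)&(G[:,0]<.17)&(abs(G[:,1])<.09)&(G[:,2]>.041)&(G[:,2]<.056)]
print(len(s),s.mean(0).round(4),cv2.minAreaRect(s[:,:2].astype(np.float32)*1000))
E
```

```text
time_s: 6.1
tcp_pos: [0.4688, -0.0886, 0.1874]
eef_rot: [0.0, -0.15, 0.989, -0.0]
contact_force: [-1.0, -0.2, -0.1]
gripper_width: 0.05
grip_force: 0.0
(np.float64(0.2156), np.float64(-0.0004), np.float64(0.1874))
shift [0.0005 0.0014 0.1254] turn [-0.0008  0.0007 -0.0019]
shift [0.0005 0.0014 0.1254] turn [1.1000e-03 1.2000e-03 3.1397e+00]
1325 [0.1191 0.005  0.0487] ((119.52091217041016, 7.370517730712891), (92.18102264404297, 55.912960052490234), 81.6884765625)
```

View pics/t4.png

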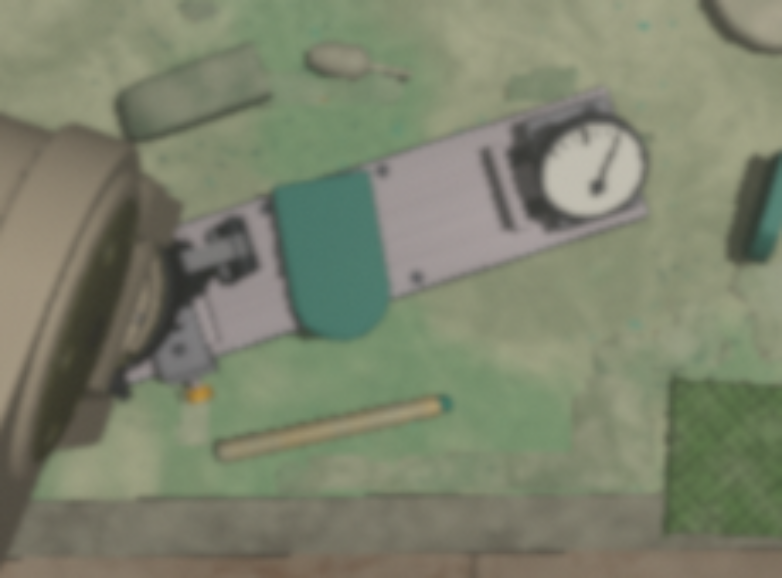

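The blank lies flat on the bed around (335,255), round end towards the robot, its middle at gauge (119, 7) mm. Lowering onto the tab and gripping.

To row units: 0.123 m / 0.75 = 0.164, 0.115 m / 0.75 = 0.1533.

```bash
echo '[0, 0.0013, 0.0667, 0, 0, 0, 0, 0.0013, 0.12, 0, 0, 0, 0, 0.0013, 0.1533, 0, 0, 0, 0, 0.0013, 0.164, 0, 0, 0, 0, 0.0013, 0.164, 0, 0, 0, 0, 0.0013, 0.164, 0, 0, 0]' | python3 -m pendant 
echo '[0, 0, 0, 0, 0, 0, 0, 0, 0, 0, 0, 0, 0, 0, 0, 0, 0, 0, 0, 0, 0, 0, 0, 0, 0, 0, 0, 0, 0, 0, 0, 0, 0, 0, 0, 0]' | python3 -m pendant 0 40
python3 -c "
from h import *
from plant import arm
s=arm.state();print(where(s['tcp_pos']))"
```

```text
time_s: 6.75
tcp_pos: [0.469, -0.0878, 0.0653]
eef_rot: [0.001, -0.15, 0.989, -0.0]
contact_force: [0.5, -0.6, -0.3]
gripper_width: 0.0499
grip_force: 0.0
time_s: 7.35
tcp_pos: [0.4688, -0.0873, 0.0656]
eef_rot: [0.001, -0.15, 0.989, -0.001]
contact_force: [-0.5, -0.9, 5.9]
gripper_width: 0.0134
grip_force: 40.0
(np.float64(0.2168), np.float64(-0.0008), np.float64(0.0656))
```

To row units: -0.127 m / 0.75 = -0.1693, -0.085 m / 0.75 = -0.1133.

```bash
echo '[0, -0.0067, 0, 0, 0, 0, 0, -0.02, 0, 0, 0, 0, 0, -0.0333, 0, 0, 0, 0, 0, -0.0467, 0, 0, 0, 0, 0, -0.06, 0, 0, 0, 0, 0, -0.0733, 0, 0, 0, 0, 0, -0.0867, 0, 0, 0, 0, 0, -0.1, 0, 0, 0, 0, 0, -0.1133, 0, 0, 0, 0, 0, -0.1267, 0, 0, 0, 0, 0, -0.14, 0, 0, 0, 0, 0, -0.1533, 0, 0, 0, 0, 0, -0.1613, 0, 0, 0, 0, 0, -0.1667, 0, 0, 0, 0, 0, -0.1693, 0, 0, 0, 0, 0, -0.1693, 0, 0, 0, 0, 0, -0.1693, 0, 0, 0, 0]' | python3 -m pendant
python3 - <<'E'
from h import *
from plant import arm
s=arm.state(); print(where(s["tcp_pos"]))
for n in("top","scene"):
    c=arm.read_camera(n);np.savez(n+"5.npz",**c)
    P=cloud(c).reshape(-1,3);G=np.stack([(P-O)@GX,(P-O)@GY,P[:,2]],1)
    s=G[(G[:,0]>.003)&(G[:,0]<.064)&(abs(G[:,1])<.09)&(G[:,2]>.041)&(G[:,2]<.056)]
    print(len(s),s.mean(0).round(4),cv2.minAreaRect(s[:,:2].astype(np.float32)*1000))
c=dict(np.load("top5.npz"));a=cv2.resize(c["color"][140:260,260:400],None,fx=4,fy=4)
c=dict(np.load("scene5.npz"));b=cv2.resize(c["color"][160:280,250:370],None,fx=4,fy=4)
b=b[:480,:]; cv2.imwrite("pics/t5.png",cv2.resize(np.hstack([a[:480],b]),(800,369))[:,:,::-1])
E
```

```text
time_s: 9.05
tcp_pos: [0.5052, -0.2054, 0.0656]
eef_rot: [0.0, -0.151, 0.988, 0.002]
contact_force: [-2.6, 10.1, 12.3]
gripper_width: 0.0132
grip_force: 41.0
(np.float64(0.0933), np.float64(-0.0002), np.float64(0.0656))
40 [0.0258 0.0387 0.048 ] ((20.601261138916016, 34.8817024230957), (50.46003723144531, 5.0323920249938965), 41.04335403442383)
626 [0.0359 0.0145 0.0494] ((32.143943786621094, 10.552936553955078), (94.92684173583984, 58.7379264831543), 45.37479019165039)
```

View pics/t5.png

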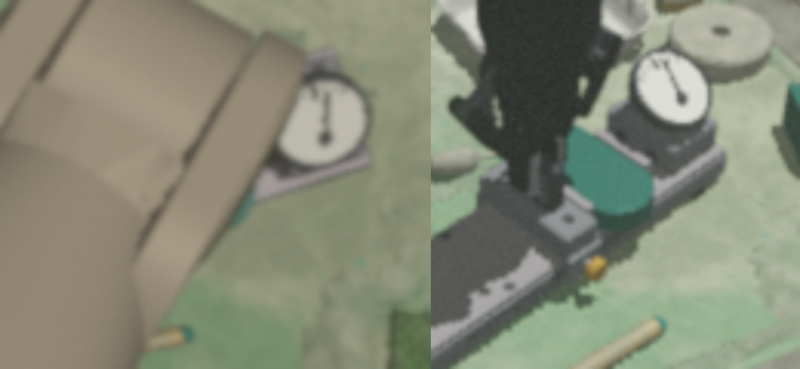

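The top half shows the pointer already off its rest angle, hub (325,137) to tip (327,95). On the right, the blank lies against the jaw at (605,180). The jaw should not yet have pressed the anvil, so I'll measure how the blank lies before going on.

Run:
```python
from h import *
c=dict(np.load("scene5.npz"));H=cv2.cvtColor(c["color"],cv2.COLOR_RGB2HSV)
P=cloud(c);G=np.stack([(P-O)@GX,(P-O)@GY,P[...,2]],-1)
g=(G[...,0]>-.05)&(G[...,0]<.12)&(abs(G[...,1])<.08)&(G[...,2]>.03)&(G[...,2]<.06)
t=g&(H[...,0]>70)&(H[...,0]<100)&(H[...,1]>80)
print(t.sum())
k,l,st,_=cv2.connectedComponentsWithStats(t.astype(np.uint8)); i=1+st[1:,4].argmax()
ct=max(cv2.findContours((l==i).astype(np.uint8),cv2.RETR_EXTERNAL,cv2.CHAIN_APPROX_NONE)[0],key=len)[:,0]
q=np.array([where(ray(c,u,v,.048))[:2] for u,v in ct])*1000
for y in range(-45,65,5):
    w=q[abs(q[:,1]-y)<2.5]
    if len(w): print(y,w[:,0].min().round(1),w[:,0].max().round(1))
for nm,a,b,z0,z1 in(("anvil",-.02,.02,.044,.054),("jaw",.05,.12,.05,.056),("tab",.07,.12,.08,.095)):
    s=G[(G[...,0]>a)&(G[...,0]<b)&(abs(G[...,1])<.05)&(G[...,2]>z0)&(G[...,2]<z1)&~t]
    print(nm,len(s),s.min(0).round(4) if len(s) else'',s.max(0).round(4) if len(s) else'')
    if nm!="tab":
      for y in range(-45,50,10):
        w=s[abs(s[:,1]*1000-y)<5]
        if len(w):print("  ",y,len(w),w[:,0].min().round(4),w[:,0].max().round(4))
s0=dict(np.load("scene0.npz"));P=cloud(s0);G=np.stack([(P-O)@GX,(P-O)@GY,P[...,2]],-1)
for nm,a,b,z0,z1 in(("anvil0",-.02,.03,.044,.054),("jaw0",.18,.25,.05,.056)):
    s=G[(G[...,0]>a)&(G[...,0]<b)&(abs(G[...,1])<.03)&(G[...,2]>z0)&(G[...,2]<z1)]; print(nm,len(s),s.min(0),s.max(0))
v=cv2.resize(c["color"][180:250,270:340],None,fx=8,fy=8,interpolation=cv2.INTER_CUBIC);cv2.imwrite("pics/s6.png",v[:,:,::-1])
```

```text
518
-40 16.3 16.3
-35 17.2 26.8
-30 16.4 31.5
-25 15.6 36.2
-20 16.4 42.4
-15 15.6 49.3
-10 14.9 53.8
-5 15.7 56.7
0 14.9 61.1
5 15.7 61.7
10 16.5 63.1
15 15.8 62.2
20 15.0 62.8
25 15.0 62.0
30 15.8 68.4
35 18.2 69.0
40 21.3 66.0
45 25.8 62.2
50 32.6 62.8
55 43.0 51.8
anvil 193 [-0.0191 -0.0392  0.0441] [0.0181 0.0365 0.054 ]
   -35 3 0.015 0.0166
   -25 12 -0.0066 0.0163
   -15 32 -0.0072 0.0159
   -5 32 -0.007 0.016
   5 25 -0.0067 0.0157
   15 33 -0.0072 0.0162
   25 30 -0.0078 0.0154
   35 26 -0.0191 0.0181
jaw 329 [ 0.0605 -0.0412  0.0501] [0.1092 0.0481 0.056 ]
   -45 3 0.0963 0.105
   -35 30 0.0849 0.1086
   -25 23 0.0956 0.1085
   -15 22 0.0964 0.109
   -5 22 0.0605 0.1078
   5 24 0.0675 0.1083
   15 33 0.0655 0.1081
   25 64 0.0724 0.1088
   35 61 0.0729 0.1092
   45 47 0.0775 0.1075
tab 152 [ 0.0719 -0.0059  0.0802] [0.1136 0.0233 0.0947]
anvil0 195 [-0.00767615 -0.02567807  0.04400481] [0.01874575 0.02932006 0.05393426]
jaw0 233 [ 0.19406536 -0.029864    0.05011795] [0.23149625 0.02987876 0.05597295]
```

View pics/s6.png

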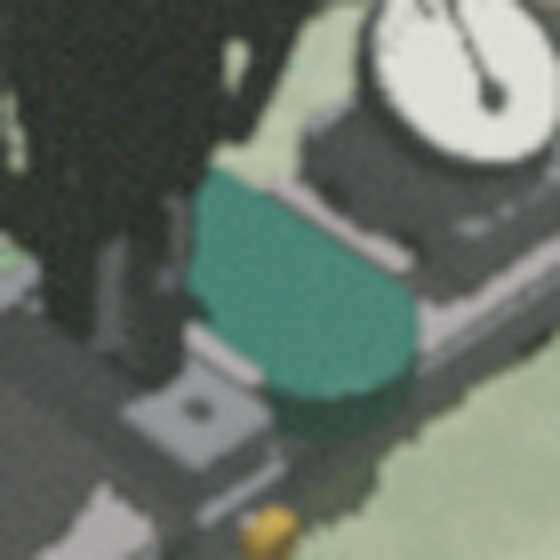

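The blank lies square at x = 15.5 to 71.5 mm. My frame's origin was about 19 mm off along the bed, because the slide did not start fully open. So the anvil is already pressed about 2.5 mm, which matches the pointer. Now I'll read the dial by rectifying its face.

```bash
cat > dial.py <<'E'
from h import *
def read(c,hub=None,nm=""):
    P=cloud(c); G=np.stack([(P-O)@GX,(P-O)@GY,P[...,2]],-1); g=c["color"].astype(float).mean(2)
    m=(G[...,0]>-.08)&(G[...,0]<.03)&(abs(G[...,1])<.045)&(G[...,2]>.06)&(g>150)&(np.ptp(c["color"].astype(float),axis=2)<60)
    k,l,st,_=cv2.connectedComponentsWithStats(m.astype(np.uint8)); i=1+st[1:,4].argmax()
    q=P[l==i]; ctr=np.median(q,0); q=q[np.linalg.norm(q-ctr,axis=1)<.035]
    ct=max(cv2.findContours((l==i).astype(np.uint8),cv2.RETR_EXTERNAL,cv2.CHAIN_APPROX_NONE)[0],key=len)
    n=np.linalg.svd(q-q.mean(0))[2][2]; n*=np.sign(n[2])
    eu=GY-n*(GY@n); eu/=np.linalg.norm(eu); ev=np.cross(n,eu)   # in-plane axes
    o=q.mean(0); S=.0002; N=360
    uu,vv=np.meshgrid((np.arange(N)-N/2)*S,(np.arange(N)-N/2)*S)
    X=o+uu[...,None]*eu+vv[...,None]*ev; p=(X@c["R"].T+c["t"])@c["K"].T; p=p[...,:2]/p[...,2:]
    im=cv2.remap(g.astype(np.float32),p[...,0].astype(np.float32),p[...,1].astype(np.float32),cv2.INTER_CUBIC)
    return im,n,o,len(q),S
def prof(im,hub,S,r0,r1,a):
    r=np.arange(r0,r1,.0005)/S
    x=hub[0]+np.outer(np.cos(a),r); y=hub[1]+np.outer(np.sin(a),r)
    return cv2.remap(im,x.astype(np.float32),y.astype(np.float32),cv2.INTER_LINEAR).mean(1)
def findhub(im):
    b=cv2.GaussianBlur(im,(0,0),8); yy,xx=np.mgrid[:360,:360]; b[np.hypot(xx-180,yy-180)>95]=255
    y,x=np.unravel_index(b.argmin(),b.shape); return (x,y),b.min()
E
python3 - <<'E'
from dial import *
for n in("top0","top5","scene0","scene5"):
    c=dict(np.load(n+".npz")); im,nn,o,k,S=read(c); cv2.imwrite(f"pics/d_{n}.png",np.clip(im,0,255)); hub,bv=findhub(im)
    print(n,k,nn.round(3),np.round(where(o),4),"hub",hub,round(float(bv)))
    a=np.radians(np.arange(0,360,4)); f=prof(im,hub,S,.005,.014,a)
    j=f.argsort()[:6]; print(" pointer",[(int(np.degrees(a[i])),int(f[i])) for i in j])
    f=prof(im,hub,S,.020,.026,a); print(" rim",[(int(np.degrees(a[i])),int(f[i])) for i in f.argsort()[:12]])
E
python3 - <<'E'
import cv2,numpy as np
cv2.imwrite("pics/d.png",np.vstack([np.hstack([cv2.resize(cv2.imread(f"pics/d_{n}{k}.png"),(300,300)) for k in(0,5)]) for n in("top","scene")]))
E
```

```text
top0 505 [-0.505 -0.151  0.85 ] [-0.0286  0.0081  0.0844] hub (np.int64(230), np.int64(183)) 94
 pointer [(148, 126), (144, 128), (152, 129), (140, 134), (156, 137), (136, 143)]
 rim [(312, 88), (316, 88), (308, 91), (320, 92), (304, 97), (324, 102), (300, 102), (40, 105), (296, 106), (36, 107), (44, 108), (48, 110)]
top5 457 [-0.503 -0.159  0.85 ] [-0.0302  0.0091  0.0838] hub (np.int64(223), np.int64(175)) 93
 pointer [(164, 130), (168, 130), (160, 134), (172, 135), (156, 140), (176, 143)]
 rim [(316, 87), (312, 87), (320, 90), (308, 91), (304, 96), (324, 98), (300, 100), (40, 103), (36, 104), (296, 105), (44, 105), (328, 108)]
scene0 369 [-0.505 -0.161  0.848] [-0.0297  0.009   0.0861] hub (np.int64(230), np.int64(184)) 86
 pointer [(144, 136), (148, 137), (140, 140), (152, 143), (136, 149), (156, 152)]
 rim [(320, 65), (324, 65), (352, 65), (328, 66), (340, 66), (316, 66), (336, 66), (332, 67), (348, 67), (344, 68), (312, 70), (356, 71)]
scene5 393 [-0.499 -0.167  0.85 ] [-0.0301  0.0088  0.0864] hub (np.int64(230), np.int64(182)) 95
 pointer [(164, 142), (160, 146), (168, 146), (156, 155), (172, 156), (152, 168)]
 rim [(352, 75), (324, 75), (348, 76), (328, 76), (332, 76), (320, 77), (344, 78), (336, 78), (316, 80), (340, 80), (356, 80), (312, 85)][ WARN:0@0.677] global loadsave.cpp:1063 imwrite_ Unsupported depth image for selected encoder is fallbacked to CV_8U.
```

Both views agree: the pointer rests at about 146° and now stands at about 165°, with the middle mark due at 180°. It needs another 1.8 mm or so.

Units first: shifts go in shares of 750 mm and turns go in shares of pi/2 rad. So -0.0015 m / 0.75 = -0.002, -0.001 m / 0.75 = -0.0013.

```bash
echo '[0, -0.0007, 0, 0, 0, 0, 0, -0.0013, 0, 0, 0, 0, 0, -0.002, 0, 0, 0, 0, 0, -0.002, 0, 0, 0, 0, 0, -0.002, 0, 0, 0, 0]' | python3 -m pendant
cat > pr.py <<'E'
from dial import *
from plant import arm
s=arm.state(); print(where(s["tcp_pos"]),"Fgx",(s["contact_force"]@GX).round(1))
a=np.radians(np.arange(120,230,1.))
ref={n:dict(np.load(n+"0.npz")) for n in("top","scene")}
for n in("top","scene"):
    res=[]
    for c in(ref[n],arm.read_camera(n)):
        im,nn,o,k,S=read(c); hub,_=findhub(im)
        f=prof(im,hub,S,.005,.014,a); w=np.clip(np.percentile(f,50)-15-f,0,None); w[abs(a-a[f.argmin()])>.25]=0
        m=prof(im,hub,S,.019,.024,a); res.append((np.degrees((w*a).sum()/w.sum()).round(1),hub,k))
    print(n,res,"swing",np.radians(res[1][0]-res[0][0]).round(3))
E
python3 pr.py
```

```text
time_s: 9.65
tcp_pos: [0.5053, -0.2059, 0.0656]
eef_rot: [0.0, -0.152, 0.988, 0.003]
contact_force: [-3.9, 12.5, 13.6]
gripper_width: 0.0134
grip_force: 41.3
(np.float64(0.0928), np.float64(-0.0002), np.float64(0.0656)) Fgx 13.1
top [(np.float64(147.6), (np.int64(230), np.int64(183)), 505), (np.float64(171.4), (np.int64(220), np.int64(171)), 434)] swing 0.415
scene [(np.float64(145.2), (np.int64(230), np.int64(184)), 369), (np.float64(168.2), (np.int64(231), np.int64(182)), 390)] swing 0.401
```

To row units: -0.0015 m / 0.75 = -0.002, -0.001 m / 0.75 = -0.0013.

```bash
echo '[0, -0.0007, 0, 0, 0, 0, 0, -0.0013, 0, 0, 0, 0, 0, -0.002, 0, 0, 0, 0, 0, -0.002, 0, 0, 0, 0, 0, -0.002, 0, 0, 0, 0]' | python3 -m pendant
python3 pr.py
```

```text
time_s: 10.25
tcp_pos: [0.5056, -0.2069, 0.0656]
eef_rot: [0.0, -0.152, 0.988, 0.003]
contact_force: [-3.8, 13.8, 15.3]
gripper_width: 0.0138
grip_force: 41.4
(np.float64(0.0917), np.float64(-0.0002), np.float64(0.0656)) Fgx 14.3
top [(np.float64(147.6), (np.int64(230), np.int64(183)), 505), (np.float64(178.6), (np.int64(218), np.int64(167)), 422)] swing 0.541
scene [(np.float64(145.2), (np.int64(230), np.int64(184)), 369), (np.float64(177.3), (np.int64(230), np.int64(181)), 390)] swing 0.56
```

To row units: -0.0004 m / 0.75 = -0.0005, -0.0002 m / 0.75 = -0.0003.

```bash
echo '[0, -0.0003, 0, 0, 0, 0, 0, -0.0005, 0, 0, 0, 0, 0, -0.0005, 0, 0, 0, 0, 0, -0.0005, 0, 0, 0, 0]' | python3 -m pendant
python3 pr.py
```

```text
time_s: 10.75
tcp_pos: [0.5057, -0.2071, 0.0656]
eef_rot: [0.0, -0.152, 0.988, 0.004]
contact_force: [-4.7, 13.7, 15.1]
gripper_width: 0.013
grip_force: 41.5
(np.float64(0.0915), np.float64(-0.0002), np.float64(0.0656)) Fgx 14.4
top [(np.float64(147.6), (np.int64(230), np.int64(183)), 505), (np.float64(180.2), (np.int64(218), np.int64(165)), 419)] swing 0.569
scene [(np.float64(145.2), (np.int64(230), np.int64(184)), 369), (np.float64(179.9), (np.int64(230), np.int64(182)), 392)] swing 0.606
```

The pointer is on the mark. Now I'll ease the tool's push before letting go.

To row units: 0.0025 m / 0.75 = 0.0033, 0.002 m / 0.75 = 0.0027.

```bash
echo '[0, 0.0013, 0, 0, 0, 0, 0, 0.0027, 0, 0, 0, 0, 0, 0.0033, 0, 0, 0, 0, 0, 0.0033, 0, 0, 0, 0, 0, 0.0033, 0, 0, 0, 0]' | python3 -m pendant
python3 pr.py
```

```text
time_s: 11.35
tcp_pos: [0.5057, -0.207, 0.0656]
eef_rot: [0.001, -0.151, 0.989, 0.001]
contact_force: [-3.3, 7.2, 9.8]
gripper_width: 0.0132
grip_force: 40.8
(np.float64(0.0916), np.float64(-0.0002), np.float64(0.0656)) Fgx 7.9
top [(np.float64(147.6), (np.int64(230), np.int64(183)), 505), (np.float64(180.6), (np.int64(221), np.int64(170)), 441)] swing 0.576
scene [(np.float64(145.2), (np.int64(230), np.int64(184)), 369), (np.float64(180.1), (np.int64(230), np.int64(182)), 393)] swing 0.609
```

To row units: 0.0012 m / 0.75 = 0.0016, 0.0005 m / 0.75 = 0.0007.

```bash
echo '[0, 0.0007, 0, 0, 0, 0, 0, 0.0016, 0, 0, 0, 0, 0, 0.0016, 0, 0, 0, 0]' | python3 -m pendant
echo '[0, 0, 0, 0, 0, 0, 0, 0, 0, 0, 0, 0, 0, 0, 0, 0, 0, 0, 0, 0, 0, 0, 0, 0, 0, 0, 0, 0, 0, 0]' | python3 -m pendant 0.045
python3 pr.py
```

```text
time_s: 11.75
tcp_pos: [0.5057, -0.207, 0.0656]
eef_rot: [0.001, -0.151, 0.989, 0.0]
contact_force: [-2.7, 3.7, 7.8]
gripper_width: 0.0131
grip_force: 40.4
time_s: 12.25
tcp_pos: [0.5055, -0.2079, 0.0641]
eef_rot: [-0.0, -0.15, 0.989, 0.0]
contact_force: [-0.2, -0.1, 0.1]
gripper_width: 0.0448
grip_force: 0.0
(np.float64(0.0908), np.float64(0.0002), np.float64(0.0641)) Fgx -0.1
top [(np.float64(147.6), (np.int64(230), np.int64(183)), 505), (np.float64(180.3), (np.int64(220), np.int64(170)), 441)] swing 0.571
scene [(np.float64(145.2), (np.int64(230), np.int64(184)), 369), (np.float64(180.5), (np.int64(229), np.int64(182)), 392)] swing 0.616
```

To row units: 0.25 m / 0.75 = 0.3333, -0.15 m / 0.75 = -0.2.

```bash
echo '[0, 0, -0.04, 0, 0, 0, 0, 0, -0.1067, 0, 0, 0, 0, 0, -0.1733, 0, 0, 0, 0.04, 0.0667, -0.2, 0, 0, 0, 0.0667, 0.1333, -0.2, 0, 0, 0, 0.0667, 0.2, -0.2, 0, 0, 0, 0.0667, 0.2667, -0.2, 0, 0, 0, 0.0667, 0.3333, -0.2, 0, 0, 0, 0.0667, 0.3333, -0.2, 0, 0, 0, 0.0667, 0.3333, -0.2, 0, 0, 0]' | python3 -m pendant
python3 pr.py
python3 - <<'E'
from plant import arm
import cv2,numpy as np
from h import *
a=arm.read_camera("top");b=arm.read_camera("scene")
A=cv2.resize(a["color"][140:290,215:390],None,fx=4,fy=4);
s=cv2.resize(b["color"][150:280,210:390],None,fx=4,fy=4); d=cv2.resize(a["color"][150:210,335:395],(300,300),interpolation=cv2.INTER_CUBIC);e=cv2.resize(b["color"][165:215,300:350],(300,300),interpolation=cv2.INTER_CUBIC)
big=np.vstack([np.hstack([cv2.resize(A,(400,300)),cv2.resize(s,(400,300))]),np.hstack([d,e,np.zeros((300,200,3),np.uint8)])])
cv2.imwrite("pics/f.png",big[:,:,::-1])
E
```

```text
time_s: 13.35
tcp_pos: [0.3825, 0.0177, 0.2146]
eef_rot: [0.0, -0.153, 0.988, 0.0]
contact_force: [0.6, -0.1, -0.4]
gripper_width: 0.0448
grip_force: 0.0
(np.float64(0.3428), np.float64(0.0502), np.float64(0.2146)) Fgx -0.3
top [(np.float64(147.6), (np.int64(230), np.int64(183)), 505), (np.float64(180.9), (np.int64(230), np.int64(181)), 526)] swing 0.581
scene [(np.float64(145.2), (np.int64(230), np.int64(184)), 369), (np.float64(180.3), (np.int64(230), np.int64(183)), 380)] swing 0.613
```

View pics/f.png

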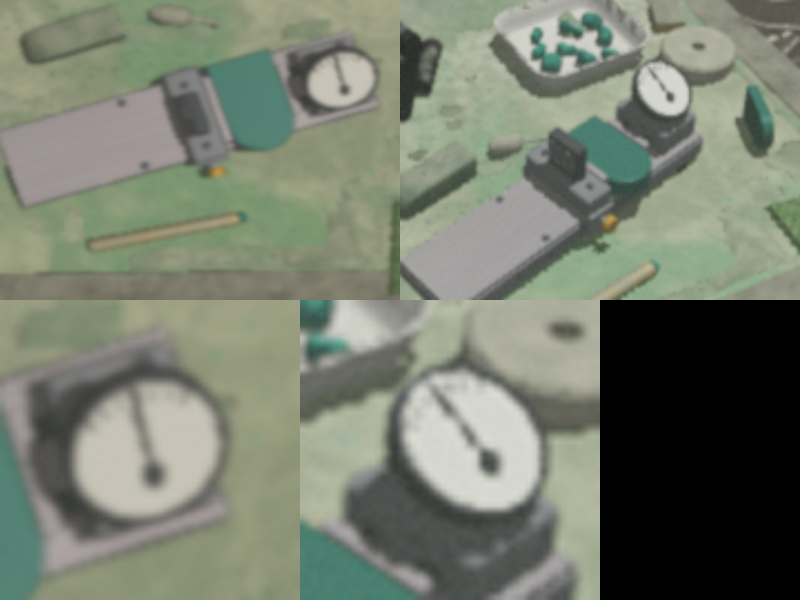

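In the final picture the pointer covers the wide middle mark, at (135,390) and (432,385) in the dial close-ups. Both views read about 0.6 rad. The blank lies flat and square between the jaw and the anvil, and the other things are where they were. Handing in.

```bash
python3 -c "
from plant import arm
print(arm.hand_in())"
```

```text
the job is handed in; nothing more can be done
None
```

The job is handed in: the blank was tipped flat and is held square between the jaw and the sprung anvil, the pointer reads about 0.6 rad on the wide middle mark, the gripper is clear, and the other things looked undisturbed in the last pictures.

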